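# Clamp the glued key-peg block and hold it

## Robot

A 7-joint arm with a two-finger parallel gripper is mounted at the origin on the work surface. World frame = base frame: x ahead of the robot, y to its left, z up, the work surface at z = 0. Lengths are in m, angles in rad, forces in N, time in s.
With the tool pointing down it reaches from about 0.35 to 0.9 m from the base axis. Payload 8.1 kg.
Tool frame: the origin (TCP) lies midway between the tips of the shut fingers; the grasp point (between the pads) lies 19 mm behind it; z points along the fingers, y is the line along which they close (so a half turn about z gives the same grasp; the last joint's range is limited). The gripper opens to 92 mm and grips with 3 to 60 N. Pads are 19 mm wide; open, the fingers measure 130 mm over their backs; the gripper's body (75 mm by 190 mm) begins 47 mm behind the grasp point.
Start: joints at [-0.103, 0.434, 0.025, 1.573, -0.012, 1.134, -0.075], TCP at [0.625, -0, 0.227] pointing down, gripper open.
Joint ranges: [-2.62, 2.62], [-0.44, 2.09], [-1.27, 1.32], [0.08, 2.57], [-1.32, 4.46], [0.12, 2], [-2.74, 2.74]. Speed limits (rad/s): [2.22, 2.22, 3.01, 3.01, 3.14, 3.14, 3.14].

## Interface

Orientations are given as a rotation vector (axis times angle).
In Python, from cell import arm gives the robot as it stands.
- The arm moves only by the tool move_arm, never from a script. Its argument "motion" is a list of rows, each an object of numbers: "tx", "ty", "tz": the shift along the tool's x, y, z normalised to -1 to 1, where 1 is 1000 mm; "twist": the turn about the tool's z normalised to -1 to 1, where 1 is pi/2 rad. In form: [{"tx": .., "ty": .., "tz": .., "twist": ..}, ...]. A call has 1 to 12 rows; each row shifts and turns the commanded pose from where the row before left it, along the tool's axes as they then stand; what a row does not reach is not made up. A row lasts 1/10 s, in which the tool goes at most 50 mm and 8.59 degrees, less where a joint would pass 70% of its speed; a pose out of reach is approached as far as the arm can. A call with a number of a shift or a turn outside -1 to 1 is refused whole. A call with a gripper value outside its range is refused whole. "gripper" is the gripper's target within -1 to 1 (shut at 1, half-way at 0, fully open at -1), set as the call begins (left out, the last holds). The fingers move at their own pace and stop on an object; "squeeze" is the grip in N (left out, the last holds). Time passes only in rows, so rows that do not move let the fingers close. It gives the time, the measured TCP pose, the force, the opening and the grip force at its end, in the units of the state.
- arm.observe(): the state, without advancing time (a new reading comes with each control period).
- arm.get_image(name): name is "scene" or "side" or "wrist"; returns the picture (420x560x3 uint8, red, green, blue); there is no depth.
- arm.calibration(name): a dict with "K" (3x3 intrinsics, pixels), "k1" (the pictures are not rectified: a ray, as slopes to the right and down, at radius r is drawn at 1 + k1 r^2 times it, then the intrinsics apply), "T" (4x4, takes a point from camera to world coordinates). Camera axes: x right, y down, z forward; pixel columns grow to the right and rows downward; lengths in m; the calibration is good to about 2 mm. A picture is of the moment at which its call begins: read the wrist's pose just before it. calibration takes no time and is no camera call; for the wrist camera it gives the pose at the moment of the call.
- arm.sign_off(): hands the job in; it is judged then, once.
Trained networks look in the newest picture that a camera, given by its name, has taken for a name from the list of things; names that differ only in an ending like _2 or _b are one class to them, and where a whole thing is asked for, a point or a joint stands for the part that bears it (a point fixed in the world has none). Each returns a list of dicts, best first, with "conf" (0 to 1); they miss things now and then, are a little off and sometimes report something else, mostly with a low value. They report only what shows in the picture. A call takes as long as a camera call. They do not tell look-alikes from the thing itself.
- arm.look_for(camera, query): "point" ([column, row] as shares, 0 to 1, of the picture: columns of its width, rows of its height, amid what is visible of it).
- arm.regions_of(camera, query): "region" (420x560 bool, what is visible of it) and "point" ([column, row] as shares, 0 to 1, of the picture: columns of its width, rows of its height, amid what is visible of it).
- arm.place_of(camera, query): "point" ([column, row] as shares, 0 to 1, of the picture: columns of its width, rows of its height: a listed point, or the origin of a listed thing).
The state is a dict: "clock": time; "joints": joint angles; "dq": joint speeds; "joint_efforts": joint torques, N m; "position": TCP position; "ee_rot": TCP orientation; "force": force on the tool from outside, world axes, zero at the start; "ft_torque": the same for the moment, N m; "width": opening from 0.0 (shut) to 1.0 (fully open); "gripper_force": force on a finger pad.
Only numpy, scipy, OpenCV 4.12 (cv2) and the standard library are available. Lean on these libraries where they do the work, as an engineer would, in place of code of your own. Each camera call takes 0.05 s, during which the arm holds its last target. There are 200 camera calls.

## Task

The freshly glued wooden key-peg block stands in one of the two ratchet clamps on the board: look which, and pump that clamp's orange trigger towards its grip until the pad has pushed the block home against the end stop and its yellow spring plunger is pressed about halfway in, never right in, or the joint is crushed. Finish holding the trigger squeezed like that, without letting go. Leave the other clamp with the glass jar in it and everything else alone, and move the jaw only by its trigger.

Things in the scene. Friction and masses are not known exactly. Their poses are not given: they have to be found in the camera images.
- board: plywood clamp board, 12 mm thick, fixed on the cover top; origin at the cover top. x is the way both clamps push, y points to the left bay, z up. Two alike clamps, centre lines at y = +58 (left) and -58 mm (right); in each, along x: fixed black grip, orange trigger, jaw head, yellow plunger with orange pad, the work, black end stop (face at x = 95 mm). Black cheeks (x -125 to -40 mm) reach 108 mm up.
- block: glued key-peg block, half pale half dark wood with a brass peg on top; 50 mm along its x (board x), 44 mm wide, 44 mm tall plus 20 mm peg, about 0.12 kg, loose; origin at the centre of its underside. It stands on the plywood in one of the two bays, 0 to 6 mm short of the end stop; pushed home its origin is at board x = 70 mm, its near face at 45 mm.
- jar: small glass jar with a cork-coloured plastic lid, 50 mm diameter, 64 mm tall, fragile; origin at the centre of its underside. It stands in the other bay.
- trigger_left (a joint): left trigger lever: 0 released, 0.40 rad squeezed to its stop; squeezing swings the paddle to board -x, a spring (2 to 4 N at the paddle) returns it. A full squeeze moves the paddle 28 mm, 70 mm above the pivot; once the pawl bites, the jaw goes half as far as the paddle. Teeth are 8 mm apart: let it go fully back after each squeeze, and each full pump gains 8 mm (the first 4 to 14).
- jaw_left (a joint): slide of the left jaw bar, m: grows towards the end stop, 0 to 0.075, starts at 0.008 to 0.028. With the pad unpressed the pad's front is at board x = this value. It stays where it is left (friction about 4 N), but once the spring pad pushes back harder only the squeezed trigger keeps it from sliding back.
- pad_left (a joint): spring plunger of the left jaw: 0 = pad fully out, 0.014 m = pushed right in. Stiffness 1.4 N per mm, so halfway in (0.007) presses with about 10 N.
- paddle_left: orange paddle of the left trigger, 10 mm thick (its x), 24 mm wide (its y), from 33 to 95 mm above the pivot (its z), top 190 mm above the cover top. Origin on the level pivot, at board x = -67 mm, 97 mm above the cover top. Released it leans 0.20 rad to board +x, squeezed 0.20 rad to -x. Fingers have free room round its upper half.
- paddle_left_mid (a point): middle of the thickness of the left paddle, 72 mm above the pivot, where to pull or squeeze; 54 mm from the middle of the grip along board x when released, 26 mm when squeezed.
- grip_left_mid (a point): middle of the left clamp's fixed upright grip, 167 mm above the cover top; grip 14 mm thick along board x (a rubber strip on its back adds 4 mm), 26 mm wide, top 192 mm above the cover top. Grip and released paddle together measure about 70 mm.
- face_left: square orange pad of the left jaw, 36 x 36 x 8 mm, on the yellow plunger; presses on what stands in the bay. Origin on its front face at the plywood's level, 24 mm below the pad's centre; x is the pushing direction.
- head_left: black jaw head of the left clamp, 12 x 40 x 50 mm, behind the pad; origin 24 mm ahead of its front face, at the plywood's level. Not to be pushed by hand.
- trigger_right (a joint): right trigger lever: 0 released, 0.40 rad squeezed to its stop; squeezing swings the paddle to board -x, a spring (2 to 4 N at the paddle) returns it. A full squeeze moves the paddle 28 mm, 70 mm above the pivot; once the pawl bites, the jaw goes half as far as the paddle. Teeth are 8 mm apart: let it go fully back after each squeeze, and each full pump gains 8 mm (the first 4 to 14).
- jaw_right (a joint): slide of the right jaw bar, m: grows towards the end stop, 0 to 0.075, starts at 0.008 to 0.028. With the pad unpressed the pad's front is at board x = this value. It stays where it is left (friction about 4 N), but once the spring pad pushes back harder only the squeezed trigger keeps it from sliding back.
- pad_right (a joint): spring plunger of the right jaw: 0 = pad fully out, 0.014 m = pushed right in. Stiffness 1.4 N per mm, so halfway in (0.007) presses with about 10 N.
- paddle_right: orange paddle of the right trigger, 10 mm thick (its x), 24 mm wide (its y), from 33 to 95 mm above the pivot (its z), top 190 mm above the cover top. Origin on the level pivot, at board x = -67 mm, 97 mm above the cover top. Released it leans 0.20 rad to board +x, squeezed 0.20 rad to -x. Fingers have free room round its upper half.
- paddle_right_mid (a point): middle of the thickness of the right paddle, 72 mm above the pivot, where to pull or squeeze; 54 mm from the middle of the grip along board x when released, 26 mm when squeezed.
- grip_right_mid (a point): middle of the right clamp's fixed upright grip, 167 mm above the cover top; grip 14 mm thick along board x (a rubber strip on its back adds 4 mm), 26 mm wide, top 192 mm above the cover top. Grip and released paddle together measure about 70 mm.
- face_right: square orange pad of the right jaw, 36 x 36 x 8 mm, on the yellow plunger; presses on what stands in the bay. Origin on its front face at the plywood's level, 24 mm below the pad's centre; x is the pushing direction.
- head_right: black jaw head of the right clamp, 12 x 40 x 50 mm, behind the pad; origin 24 mm ahead of its front face, at the plywood's level. Not to be pushed by hand.
- bowl: blue hand-thrown ceramic key bowl, 130 mm across, 50 mm high, loose bystander; origin under its centre
- fob: black umbrella handle fob, 95 x 24 x 20 mm, loose bystander; origin under its centre
- hoop: stainless steel keyring hoop, 60 mm across, 5 mm high, loose bystander; origin under its centre
- bell: red plastic bike bell, 56 mm across, 41 mm high, loose bystander; origin under its centre
- glue: white glue bottle with orange cap, 44 mm diameter, 110 mm tall, loose bystander; origin under its centre
Things that resemble listed ones, but are neither listed nor needed, are in the scene too. Leave any turquoise look-alike of the block alone.

How it is judged:
On the way:
1. the pad of the block's own clamp has come up against the block (contact force between any of face_left, face_right and block above 0.2 N), for 0.05 s.
At the end, for the whole second after the job is handed in: In the block's bay: plunger 3.5 to 10.5 mm in, pad on block over 3.5 N, block home at its anvil within 1.5 mm, block upright (0.1 rad) and at rest (10 mm/s), trigger squeezed over 0.04 rad, fingers on its paddle over 1 N. Jar within 10 mm of its start (((contact force between face_left and block above 3.5 N and value of joint pad_left between 0.0035 and 0.0105 m and x of block in the frame of board above 0.0685 m and value of joint trigger_left above 0.04 rad and contact force between the fingers and paddle_left above 1 N) or (contact force between face_right and block above 3.5 N and value of joint pad_right between 0.0035 and 0.0105 m and x of block in the frame of board above 0.0685 m and value of joint trigger_right above 0.04 rad and contact force between the fingers and paddle_right above 1 N)) and linear speed of block below 0.01 m/s and angle between block's own z axis and vertical below 0.1 rad and distance of jar from where it was at the start of the episode below 0.01 m); the arm keeps its last pose, push and grip.
It fails at once if a plunger pushed in by more than 12.8 mm (the work is crushed) (value of joint any of pad_left, pad_right above 0.0128 m).
It fails at once if a pad presses the jar, or the jar is moved by more than 10 mm (distance of jar from where it was at the start of the episode above 0.01 m or contact force between any of face_left, face_right and jar above 0.3 N).
It fails at once if the trigger of the jar's clamp is squeezed by more than 0.1 rad ((y of jar in the frame of board above 0 m and value of joint trigger_left above 0.1 rad) or (y of jar in the frame of board below 0 m and value of joint trigger_right above 0.1 rad)).
It fails at once if the robot pushes a jaw head, a pad or the block itself (over 2 N) (contact force between the fingers and head_left above 2 N or contact force between the fingers and head_right above 2 N or contact force between the fingers and face_left above 2 N or contact force between the fingers and face_right above 2 N or contact force between the fingers and block above 2 N).
It fails at once if a bystander is moved by more than 20 mm (distance of any of bowl, fob, hoop, bell, glue from where it was at the start of the episode above 0.02 m).
It also fails if it takes over 61 s, if anything falls off the work surface, if the arm or the gripper's body presses on something with over 40 N, if the wrist force passes 120 N, or if a joint passes its speed limit or range.

## Working session

There is one attempt and no reset: what is moved stays moved. The work goes in short steps, Python scripts to look and compute and a tool call to move; the robot and the scene stay as the last step left them, time stands still between calls to the robot, and variables do not carry over. Pictures are saved under pics/ and viewed, at most 11 in all, crops included, and the job is handed in when it is done.

Besides the shell and the picture viewer there is one more tool, called after "Call:" as name(argument=value, ...) on one line, values as JSON. move_arm: Moves the arm, as the interface text tells. Scaled input: -1 to 1 covers 1000 mm each way for a shift and pi/2 rad each way for a turn. Its arguments: {"type":"object","properties":{"motion":{"type":"array","items":{"type":"object","properties":{"tx":{"type":"number"},"ty":{"type":"number"},"tz":{"type":"number"},"twist":{"type":"number"}}}},"gripper":{"type":"number"},"squeeze":{"type":"number"}},"required":["motion"]}

```bash
mkdir -p pics; cat > h.py <<'E'
import numpy as np, cv2
from cell import arm
def ray(cam,pt):
    c=arm.calibration(cam);K=np.array(c["K"]);T=np.array(c["T"]);k=c["k1"]
    d=np.array([(pt[0]*560-K[0,2])/K[0,0],(pt[1]*420-K[1,2])/K[1,1]]);u=d.copy()
    for _ in range(30): u=d/(1+k*(u@u))
    v=T[:3,:3]@np.array([u[0],u[1],1]);return T[:3,3],v/np.linalg.norm(v)
def atz(cam,pt,z):
    o,v=ray(cam,pt);return o+v*(z-o[2])/v[2]
def proj(cam,P):
    c=arm.calibration(cam);K=np.array(c["K"]);T=np.array(c["T"])
    p=T[:3,:3].T@(np.array(P)-T[:3,3]);u=p[:2]/p[2];u=u*(1+c["k1"]*(u@u));return K[:2,:2]@u+K[:2,2]
def tri(obs):
    A=np.zeros((3,3));b=np.zeros(3)
    for cam,pt in obs:
        o,v=ray(cam,pt);M=np.eye(3)-np.outer(v,v);A+=M;b+=M@o
    return np.linalg.solve(A,b)
E
python3 - <<'E'
from h import *
print(arm.observe())
ims=[]
for c in ["scene","side"]:
    im=arm.get_image(c);cv2.imwrite(f"pics/{c}0.png",im[:,:,::-1]);print(c,np.round(np.array(arm.calibration(c)["T"]),2).tolist())
names=["board","block","jar","paddle_left","paddle_right","paddle_left_mid","paddle_right_mid","grip_left_mid","grip_right_mid","face_left","face_right"]
for n in names:
    o=[]
    for c in ["scene","side"]:
        r=arm.place_of(c,n)
        print(n,c,[(np.round(np.array(x["point"])*[560,420],1).tolist(),round(x["conf"],2)) for x in r[:3]])
        if r:o.append((c,r[0]["point"]))
    if len(o)==2: print("   ",np.round(tri(o),4))
E
```

```text
{'clock': 0.0, 'joints': array([-0.10258651,  0.43523779,  0.02497612,  1.57411941, -0.0115818 ,
        1.13401812, -0.07506356]), 'dq': array([-1.08975109e-03,  1.81619084e-03, -8.90020285e-05,  1.83010791e-03,
       -1.14587782e-03, -1.39058150e-03, -7.73281297e-04]), 'joint_efforts': array([ 3.89017032e-04, -6.67853522e+01,  9.84863900e-01, -3.14464223e+01,
       -6.05165795e-02,  4.27553023e-02,  1.12382318e-04]), 'position': array([ 6.24467338e-01, -7.55592054e-05,  2.25927208e-01]), 'ee_rot': array([-2.22075607e+00, -2.22066230e+00,  1.99361926e-03]), 'force': array([-0.81338888,  0.84723486,  1.06340137]), 'ft_torque': array([-0.07109727,  0.03334481, -0.06609259]), 'gripper_force': 0.0, 'width': 1.0023931188175628}
scene [[0.6, 0.66, -0.45, 1.16], [0.8, -0.49, 0.36, -0.5], [0.01, -0.57, -0.82, 1.2], [0.0, 0.0, 0.0, 1.0]]
side [[-0.92, -0.2, 0.34, 0.12], [-0.39, 0.49, -0.78, 1.04], [-0.01, -0.85, -0.53, 0.83], [0.0, 0.0, 0.0, 1.0]]
board scene [([333.3, 228.0], 0.98), ([309.1, 190.0], 0.31)]
board side [([246.1, 262.8], 0.8), ([176.2, 320.9], 0.69), ([257.7, 251.5], 0.3)]
 
[... 805 characters left out ...]
]
    [0.6688 0.0854 0.084 ]
paddle_right_mid scene [([311.8, 190.4], 0.46)]
paddle_right_mid side [([272.1, 209.3], 0.56)]
    [0.5738 0.0488 0.1622]
grip_left_mid scene [([329.1, 157.7], 0.58), ([296.3, 174.7], 0.32)]
grip_left_mid side [([268.5, 232.3], 0.62), ([246.7, 263.2], 0.16)]
    [0.5273 0.1564 0.172 ]
grip_right_mid scene [([296.7, 175.3], 0.67), ([352.7, 221.4], 0.19)]
grip_right_mid side [([290.2, 211.9], 0.67)]
    [0.5181 0.0472 0.1679]
face_left scene [([160.0, 323.5], 0.68), ([385.8, 151.2], 0.63), ([349.1, 220.7], 0.42)]
face_left side [([291.1, 192.6], 0.71), ([233.9, 266.5], 0.56)]
    [ 0.6386 -0.411  -0.0156]
face_right scene [([314.2, 237.7], 0.43)]
face_right side []
```

View pics/scene0.png

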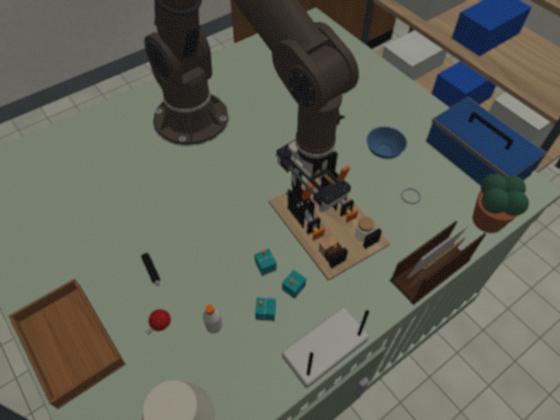

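View pics/side0.png

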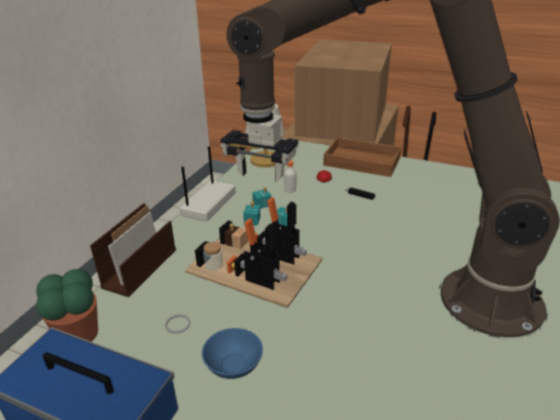

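The block (wood with brass peg) is in the right bay, at scene (330,251) and side (235,240). The jar is in the left bay at scene (365,230), and the turquoise look-alikes are off the board. I'll fit the board pose now.

```bash
cat >> h.py <<'E'
from scipy.optimize import least_squares
MOD={"board":(0,0,0),"block":(.067,-.058,.012),"jar":(.067,.058,.012),"paddle_left_mid":(-.0527,.058,.1676),"paddle_right_mid":(-.0527,-.058,.1676),
"grip_left_mid":(-.1067,.058,.167),"grip_right_mid":(-.1067,-.058,.167),"paddle_left":(-.067,.058,.097),"paddle_right":(-.067,-.058,.097)}
def W(p,m):
    c,s=np.cos(p[2]),np.sin(p[2]);return np.array([p[0]+c*m[0]-s*m[1],p[1]+s*m[0]+c*m[1],m[2]+(p[3] if len(p)>3 else 0)])
def fit(obs,p0):
    f=lambda p:np.concatenate([proj(c,W(p,MOD[n]))-px for n,c,px in obs])
    r=least_squares(f,p0,loss="soft_l1",f_scale=1.5)
    for (n,c,px),e in zip(obs,f(r.x).reshape(-1,2)): print(n,c,np.round(e,1))
    return r.x
E
python3 - <<'E'
from h import *
o=[("board","scene",(333.3,228)),("board","side",(246.1,262.8)),("block","scene",(329.6,251.2)),("block","side",(234.3,241.7)),("jar","scene",(360.6,231.1)),("jar","side",(213.5,264)),
("paddle_right_mid","scene",(311.8,190.4)),("paddle_right_mid","side",(272.1,209.3)),("grip_right_mid","scene",(296.7,175.3)),("grip_right_mid","side",(290.2,211.9)),
("grip_left_mid","scene",(329.1,157.7)),("grip_left_mid","side",(268.5,232.3)),("paddle_left_mid","scene",(342,171.8)),("paddle_left_mid","side",(255.7,231.1)),("paddle_right","scene",(303.7,202.5)),("paddle_right","side",(275.8,231.3))]
p=fit(o,[.63,.09,0,0]);print(p);
for n in MOD: print(n,np.round(W(p,MOD[n]),4))
E
```

```text
board scene [-0.8  0.1]
board side [0.6 1.2]
block scene [1.6 1.1]
block side [1.4 1.7]
jar scene [2.8 1.5]
jar side [0.9 2.2]
paddle_right_mid scene [-3.  -0.6]
paddle_right_mid side [-0.1 -3.3]
grip_right_mid scene [0.2 1.4]
grip_right_mid side [ 0.6 -1.3]
grip_left_mid scene [2.1 0.7]
grip_left_mid side [2.5 1.6]
paddle_left_mid scene [ 1.4 -1. ]
paddle_left_mid side [-4.6 -2.6]
paddle_right scene [ 0.7 -0.5]
paddle_right side [ 1.5 -1.7]
[ 0.62932454  0.09695547 -0.04400611  0.0013568 ]
board [0.6293 0.097  0.0014]
block [0.6937 0.0361 0.0134]
jar [0.6988 0.152  0.0134]
paddle_left_mid [0.5792 0.1572 0.169 ]
paddle_right_mid [0.5741 0.0413 0.169 ]
grip_left_mid [0.5253 0.1596 0.1684]
grip_right_mid [0.5202 0.0437 0.1684]
paddle_left [0.5649 0.1578 0.0984]
paddle_right [0.5598 0.042  0.0984]
```

The fit agrees in both cameras, with about 3 px of residual. I'll move above the right clamp's grip and paddle and refine from near.

Call:
move_arm(motion=[{"tz": -0.02}, {"tz": -0.02}, {"tx": 0.01, "ty": -0.02, "twist": 0.028}, {"tx": 0.011, "ty": -0.02}, {"tx": 0.011, "ty": -0.02}, {"tx": 0.011, "ty": -0.02}, {}, {}], gripper=-1, squeeze=25)

```text
invalid input
```

```bash
python3 - <<'E'
from h import *
s=arm.observe();print(s["position"],s["ee_rot"],s["force"])
im={c:arm.get_image(c) for c in ["wrist","scene","side"]}
o=[]
p0=[.6293,.097,-.044,0]
for n in MOD:
    for c in im:
        r=arm.place_of(c,n)
        e=proj(c,W(p0,MOD[n]))
        r=[x for x in r if np.linalg.norm(np.array(x["point"])*[560,420]-e)<(60 if c=="wrist" else 8)]
        if r: o.append((n,c,np.array(r[0]["point"])*[560,420]));print(n,c,r[0]["conf"],o[-1][2].round())
p=fit(o,p0);print(p)
for n in MOD: print(n,np.round(W(p,MOD[n]),4))
w=im["wrist"];a=im["scene"][140:280,250:400];a=cv2.resize(a,(450,420))
cv2.imwrite("pics/w1.png",cv2.resize(np.hstack([w[:,:,::-1],a[:,:,::-1]]),(800,333)))
E
```

```text
[ 6.25009984e-01 -1.78889261e-05  2.26747866e-01] [2.22144432e+00 2.22136378e+00 3.33339670e-05] [0.18470055 0.69801241 0.03636374]
board wrist 0.89 [283. 108.]
board scene 0.61 [333. 228.]
board side 0.62 [244. 262.]
block wrist 0.84 [332. 159.]
block scene 0.62 [330. 251.]
block side 0.72 [236. 239.]
jar scene 0.91 [361. 233.]
jar side 0.87 [212. 265.]
paddle_left_mid scene 0.65 [346. 170.]
paddle_left_mid side 0.8 [253. 230.]
paddle_right_mid wrist 0.62 [212. 174.]
paddle_right_mid scene 0.59 [311. 193.]
paddle_right_mid side 0.6 [272. 210.]
grip_left_mid scene 0.97 [332. 162.]
grip_left_mid side 0.85 [267. 232.]
grip_right_mid wrist 0.61 [135. 169.]
grip_right_mid scene 0.87 [294. 175.]
grip_right_mid side 0.85 [291. 215.]
paddle_left wrist 0.7 [217.  29.]
paddle_left scene 0.46 [336. 189.]
paddle_left side 0.7 [255. 254.]
paddle_right wrist 0.77 [212. 160.]
board wrist [0.1 0.4]
board scene [-1.4  2.2]
board side [2.3 1.2]
block wrist [1.9 1.2]
block scene [0.  2.9]
block side [0.4 3.3]
jar scene [1.5 2.7]
jar side [ 2.1 -0.2]
paddle_left_mid scene [-1.9  3. ]
paddle_left_mid side [-2.7 -1.6]
paddle_right_mid wrist [-0.9 -0.6]
paddle_right_mid scene [-2.2 -1.7]
paddle_right_mid side [-0.5 -3.5]
grip_left_mid scene [-0.2 -2.3]
grip_left_mid side [2.4 1.7]
grip_right_mid wrist [ 3.4 -1.3]
grip_right_mid scene [2.6 2.3]
grip_right_mid side [-0.1 -3.8]
paddle_left wrist [-2.2 -0.9]
paddle_left scene [ 1.7 -3.4]
paddle_left side [ 0.9 -0.7]
paddle_right wrist [-0.2  0.7]
[ 0.63237866  0.09275823 -0.07281855 -0.00073744]
board [ 0.6324  0.0928 -0.0007]
block [0.695  0.03   0.0113]
jar [0.7034 0.1457 0.0113]
paddle_left_mid [0.584  0.1544 0.1669]
paddle_right_mid [0.5756 0.0387 0.1669]
grip_left_mid [0.5302 0.1584 0.1663]
grip_right_mid [0.5217 0.0427 0.1663]
paddle_left [0.5698 0.1555 0.0963]
paddle_right [0.5613 0.0398 0.0963]
```

View pics/w1.png

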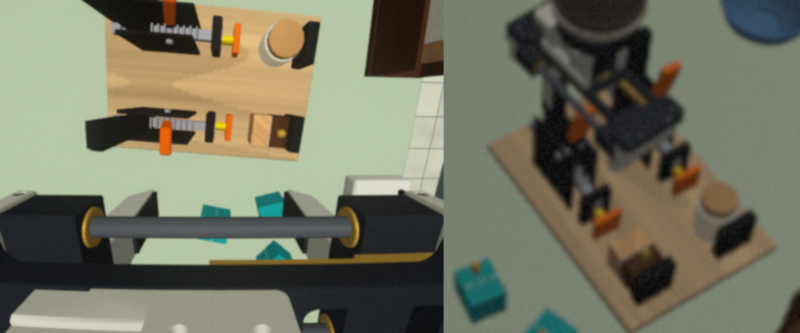

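The wrist picture shows the right clamp's paddle at (165,135), its pad at (228,127) and the block at (265,130). The board yaw is about -0.07 rad. The move was refused, so I'm resending it with full rows.

Call:
move_arm(motion=[{"tx": 0, "ty": 0, "tz": -0.02, "twist": 0}, {"tx": 0, "ty": 0, "tz": -0.02, "twist": 0}, {"tx": 0.01, "ty": -0.019, "tz": 0, "twist": 0}, {"tx": 0.01, "ty": -0.02, "tz": 0, "twist": 0}, {"tx": 0.01, "ty": -0.02, "tz": 0, "twist": 0}, {"tx": 0.011, "ty": -0.02, "tz": 0, "twist": 0}, {"tx": 0, "ty": 0, "tz": 0, "twist": 0.046}, {"tx": 0, "ty": 0, "tz": 0, "twist": 0}, {"tx": 0, "ty": 0, "tz": 0, "twist": 0}], gripper=-1, squeeze=25)

```text
clock: 3.6
position: [0.5463, 0.0408, 0.2669]
ee_rot: [2.298, 2.141, 0.0]
force: [-1.1, -0.5, 0.3]
width: 0.998
gripper_force: 0.0
```

```bash
cat > look.py <<'E'
from h import *
import sys
def look(cams,p0):
    s=arm.observe();print(s["clock"],s["position"],s["ee_rot"],s["force"])
    im={c:arm.get_image(c) for c in cams};o=[]
    for n in MOD:
        for c in im:
            e=proj(c,W(p0,MOD[n]))
            r=[x for x in arm.place_of(c,n) if np.linalg.norm(np.array(x["point"])*[560,420]-e)<(50 if c=="wrist" else 8)]
            if r: o.append((n,c,np.array(r[0]["point"])*[560,420]))
    p=fit(o,p0);print(p)
    for n in MOD: print(n,np.round(W(p,MOD[n]),4))
    q=s["position"]-W(p,(0,0,0));c_,s_=np.cos(p[2]),np.sin(p[2])
    print("TCP in board",c_*q[0]+s_*q[1],-s_*q[0]+c_*q[1],q[2]);return im
E
python3 - <<'E'
from look import *
im=look(["wrist","scene","side"],[.6324,.0928,-.073,0])
w=im["wrist"];a=im["scene"][140:280,250:400];a=cv2.resize(a,(450,420))
cv2.imwrite("pics/w2.png",cv2.resize(np.hstack([w[:,:,::-1],a[:,:,::-1]]),(800,333)))
E
```

```text
3.6 [0.54627526 0.04077109 0.26686231] [2.29832067e+00 2.14119469e+00 2.99848857e-04] [-1.07990697 -0.46615533  0.27304283]
board wrist [1.  1.3]
board scene [-0.8  1.7]
board side [ 2.8 -1.6]
block wrist [0.8 4. ]
block scene [-1.2  0.7]
block side [1.4 1.5]
jar wrist [-2.6 -2.5]
jar scene [1.  3.7]
jar side [ 1.7 -1.5]
paddle_left_mid wrist [-1.6 -1.5]
paddle_left_mid scene [-0.4  0.7]
paddle_left_mid side [-4.1 -0. ]
paddle_right_mid wrist [-1.6 -0.6]
paddle_right_mid scene [-5.4 -0.7]
paddle_right_mid side [-2.9 -0.4]
grip_left_mid wrist [0.3 1.1]
grip_left_mid scene [ 1.7 -0.5]
grip_left_mid side [0.3 1.4]
grip_right_mid wrist [1.9 0.2]
grip_right_mid scene [2.7 1.7]
grip_right_mid side [-0.2 -4.4]
paddle_left wrist [-1.7 -0.5]
paddle_left scene [2.  0.6]
paddle_left side [-2.  -0.2]
paddle_right wrist [ 0.7 -1.2]
paddle_right scene [-1.3 -2. ]
paddle_right side [ 0.  -2.1]
[ 0.63118507  0.09257575 -0.08402493  0.00083955]
board [0.6312 0.0926 0.0008]
block [0.6931 0.0292 0.0128]
jar [0.7028 0.1447 0.0128]
paddle_left_mid [0.5835 0.1548 0.1684]
paddle_right_mid [0.5738 0.0392 0.1684]
grip_left_mid [0.5297 0.1593 0.1678]
grip_right_mid [0.52   0.0437 0.1678]
paddle_left [0.5693 0.156  0.0978]
paddle_right [0.5596 0.0404 0.0978]
TCP in board -0.08026248604876754 -0.058748038656802525 0.26602275993192703
```

View pics/w2.png

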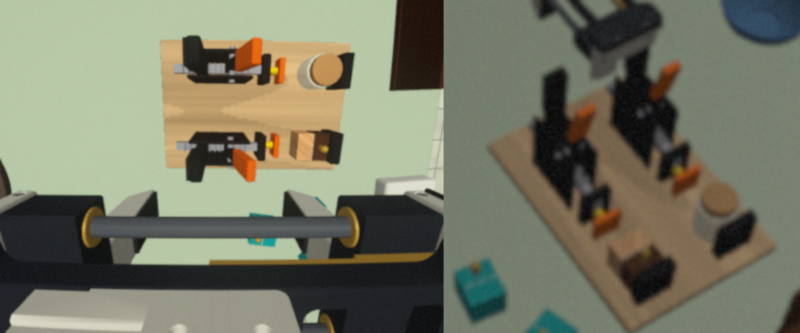

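Call:
move_arm(motion=[{"tx": 0, "ty": -0.0015, "tz": 0.015, "twist": 0.006}, {"tx": 0, "ty": 0, "tz": 0.015, "twist": 0}, {"tx": 0, "ty": 0, "tz": 0.015, "twist": 0}, {"tx": 0, "ty": 0, "tz": 0.015, "twist": 0}, {"tx": 0, "ty": 0, "tz": 0.01, "twist": 0}, {"tx": 0, "ty": 0, "tz": 0.01, "twist": 0}, {"tx": 0, "ty": 0, "tz": 0.01, "twist": 0}, {"tx": 0, "ty": 0, "tz": 0.01, "twist": 0}, {"tx": 0, "ty": 0, "tz": 0.01, "twist": 0}, {"tx": 0, "ty": 0, "tz": 0.007, "twist": 0}, {"tx": 0, "ty": 0, "tz": 0, "twist": 0}, {"tx": 0, "ty": 0, "tz": 0, "twist": 0}])

```text
clock: 6.3
position: [0.5446, 0.0411, 0.1498]
ee_rot: [2.31, 2.129, -0.0]
force: [-0.8, 0.1, 0.2]
width: 1.001
gripper_force: 0.0
```

```bash
cat > meas.py <<'E'
from look import *
P=[.6315,.0926,-.080,0]
def meas(tag=None):
    s=arm.observe();print(s["clock"],s["position"],s["force"],s["gripper_force"])
    im={c:arm.get_image(c) for c in ["wrist","scene","side"]}
    # board x along centre line from each camera, for origins at plywood level
    for n in ["face_right","head_right","block"]:
        for c in im:
            e=proj(c,W(P,(.03 if n!="block" else .067,-.058,.012)))
            for x in arm.place_of(c,n):
                px=np.array(x["point"])*[560,420]
                if np.linalg.norm(px-e)<(50 if c=="wrist" else 18):
                    q=atz(c,x["point"],.012)-W(P,(0,0,.0));cc,ss=np.cos(P[2]),np.sin(P[2])
                    print(n,c,round(x["conf"],2),px.round(1),"board x,y mm",np.round(1e3*np.array([cc*q[0]+ss*q[1],-ss*q[0]+cc*q[1]]),1));break
    if tag:
        a=cv2.resize(im["scene"][150:275,260:390],(437,420),interpolation=3);b=cv2.resize(im["side"][190:300,180:320],(535,420),interpolation=3)
        top=np.hstack([im["wrist"],a,b]);cv2.imwrite(f"pics/{tag}.png",cv2.resize(top,(800,220))[:,:,::-1])
        cv2.imwrite(f"pics/{tag}ab.png",cv2.resize(np.hstack([a,b]),(800,346))[:,:,::-1])
E
python3 -c "
from meas import *
meas('m1')"
```

```text
6.3 [0.54460777 0.04109252 0.14976383] [-0.77467051  0.12721556  0.24264202] 0.0
face_right wrist 0.68 [372.8 196.1] board x,y mm [ 15.8 -55.7]
face_right scene 0.58 [315.2 237.3] board x,y mm [  1.8 -60.6]
head_right wrist 0.88 [372.3 197.2] board x,y mm [ 15.1 -56.9]
head_right scene 0.68 [319.1 241.4] board x,y mm [ 18.8 -59.1]
head_right side 0.72 [255.9 250.1] board x,y mm [ -0.8 -50.5]
block wrist 0.8 [422.5 197.7] board x,y mm [ 67.5 -57.5]
block scene 0.62 [327.8 251.6] board x,y mm [ 58.9 -57.4]
block side 0.69 [237.8 242.5] board x,y mm [ 64.5 -59.2]
```

View pics/m1.png

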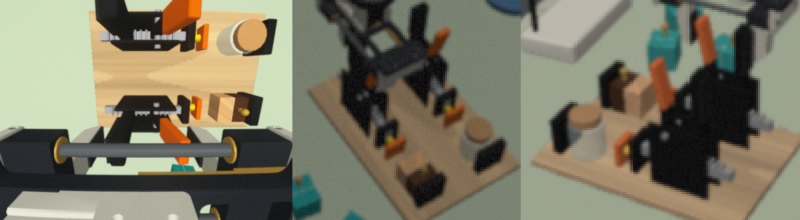

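Both fingers straddle the right grip and paddle with no contact. The jaw is at about 15 mm and the block at about 67 mm. First pump: pull towards -x.

Call:
move_arm(motion=[{"tx": 0, "ty": -0.004, "tz": 0, "twist": 0}, {"tx": 0, "ty": -0.004, "tz": 0, "twist": 0}, {"tx": 0, "ty": -0.004, "tz": 0, "twist": 0}, {"tx": 0, "ty": -0.004, "tz": 0, "twist": 0}, {"tx": 0, "ty": -0.004, "tz": 0, "twist": 0}, {"tx": 0, "ty": 0, "tz": 0, "twist": 0}, {"tx": 0, "ty": 0, "tz": 0, "twist": 0}])

```text
clock: 7.6
position: [0.525, 0.0428, 0.15]
ee_rot: [2.31, 2.129, 0.001]
force: [3.0, -0.7, 2.3]
width: 0.997
gripper_force: 1.5
```

Call:
move_arm(motion=[{"tx": 0, "ty": -0.004, "tz": 0, "twist": 0}, {"tx": 0, "ty": -0.004, "tz": 0, "twist": 0}, {"tx": 0, "ty": -0.004, "tz": 0, "twist": 0}, {"tx": 0, "ty": 0, "tz": 0, "twist": 0}, {"tx": 0, "ty": 0, "tz": 0, "twist": 0}])

```text
clock: 8.1
position: [0.5134, 0.0438, 0.1501]
ee_rot: [2.309, 2.128, 0.003]
force: [5.0, 0.4, 3.1]
width: 1.002
gripper_force: 3.0
```

```bash
python3 -c "
from meas import *
meas()"
```

```text
8.1 [0.51336341 0.04375029 0.15010892] [5.02574263 0.37667786 3.14449436] 3.00672939280048
face_right scene 0.52 [319.5 242.3] board x,y mm [ 21.8 -59.8]
head_right wrist 0.86 [408.9 197.2] board x,y mm [ 22.3 -56.9]
head_right scene 0.82 [322.3 239.7] board x,y mm [ 18.9 -48.2]
block wrist 0.7 [449.4 195.5] board x,y mm [ 65.1 -55.1]
block scene 0.85 [330.5 251.1] board x,y mm [ 61.7 -50.2]
block side 0.61 [235.5 240.7] board x,y mm [ 75.2 -63.9]
```

Call:
move_arm(motion=[{"tx": 0, "ty": -0.003, "tz": 0, "twist": 0}, {"tx": 0, "ty": 0, "tz": 0, "twist": 0}, {"tx": 0, "ty": 0, "tz": 0, "twist": 0}])

```text
clock: 9.0
position: [0.5105, 0.044, 0.15]
ee_rot: [2.309, 2.128, 0.003]
force: [6.4, -0.1, 2.0]
width: 1.002
gripper_force: 3.4
```

Call:
move_arm(motion=[{"tx": 0, "ty": -0.002, "tz": 0, "twist": 0}, {"tx": 0, "ty": 0, "tz": 0, "twist": 0}, {"tx": 0, "ty": 0, "tz": 0, "twist": 0}])

```text
clock: 9.3
position: [0.5084, 0.0441, 0.1499]
ee_rot: [2.31, 2.128, 0.002]
force: [6.8, 0.4, 0.0]
width: 0.999
gripper_force: 3.4
```

Call:
move_arm(motion=[{"tx": 0, "ty": -0.002, "tz": 0, "twist": 0}, {"tx": 0, "ty": 0, "tz": 0, "twist": 0}, {"tx": 0, "ty": 0, "tz": 0, "twist": 0}])

```text
clock: 9.6
position: [0.5082, 0.0441, 0.1501]
ee_rot: [2.308, 2.126, 0.006]
force: [14.6, -0.6, -5.3]
width: 0.999
gripper_force: 6.2
```

The stop is at TCP x ≈ 0.508. I'll measure the jaw, then release fully.

```bash
python3 -c "
from meas import *
meas()"
```

```text
9.6 [0.50819703 0.04414402 0.1500792 ] [14.62495669 -0.554122   -5.27552998] 6.218395996838808
face_right wrist 0.86 [416.3 196.8] board x,y mm [ 25.4 -56.6]
face_right scene 0.68 [318.3 241.2] board x,y mm [ 17.1 -60.6]
face_right side 0.48 [249.5 243.9] board x,y mm [ 30.7 -68.4]
head_right wrist 0.81 [412.8 193.5] board x,y mm [ 21.3 -53.1]
head_right scene 0.88 [320.2 240. ] board x,y mm [ 16.6 -53.7]
head_right side 0.64 [250.5 248.4] board x,y mm [ 17.1 -50.8]
block wrist 0.61 [455.2 197.1] board x,y mm [ 67.2 -57. ]
block scene 0.92 [328.  252.4] board x,y mm [ 61.4 -58.6]
block side 0.59 [235.3 240.9] board x,y mm [ 75.1 -62.8]
```

Call:
move_arm(motion=[{"tx": 0, "ty": 0.007, "tz": 0, "twist": 0}, {"tx": 0, "ty": 0.006, "tz": 0, "twist": 0}, {"tx": 0, "ty": 0.006, "tz": 0, "twist": 0}, {"tx": 0, "ty": 0.006, "tz": 0, "twist": 0}, {"tx": 0, "ty": 0.006, "tz": 0, "twist": 0}, {"tx": 0, "ty": 0.006, "tz": 0, "twist": 0}, {"tx": 0, "ty": 0, "tz": 0, "twist": 0}, {"tx": 0, "ty": 0, "tz": 0, "twist": 0}])

```text
clock: 11.0
position: [0.5421, 0.0412, 0.1495]
ee_rot: [-2.31, -2.128, 0.001]
force: [0.1, -0.4, -1.0]
width: 0.994
gripper_force: 0.0
```

```bash
python3 -c "
from meas import *
meas('m2')"
```

```text
11.0 [0.54212744 0.04121099 0.1494739 ] [ 0.07902255 -0.35449479 -0.99406233] 0.0
face_right wrist 0.85 [383.  200.2] board x,y mm [ 23.8 -60.1]
face_right scene 0.65 [318.2 239.3] board x,y mm [ 11.8 -57.3]
face_right side 0.4 [251.9 245. ] board x,y mm [ 21.8 -66.8]
head_right wrist 0.59 [384.3 196.3] board x,y mm [ 25.  -55.9]
head_right scene 0.65 [318.6 240.3] board x,y mm [ 15.  -58.2]
head_right side 0.61 [249.2 245.8] board x,y mm [ 26.7 -60. ]
block wrist 0.82 [422.2 197. ] board x,y mm [ 64.9 -56.7]
block scene 0.61 [329.1 249.5] board x,y mm [ 55.3 -50.4]
block side 0.65 [235.2 241.9] board x,y mm [ 72.7 -58.4]
```

View pics/m2.png

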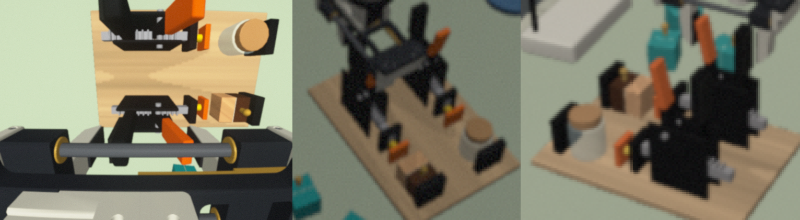

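The jaw held at about 24–25 mm. Second pump, full squeeze and full release.

Call:
move_arm(motion=[{"tx": 0, "ty": -0.005, "tz": 0, "twist": 0}, {"tx": 0, "ty": -0.005, "tz": 0, "twist": 0}, {"tx": 0, "ty": -0.005, "tz": 0, "twist": 0}, {"tx": 0, "ty": -0.005, "tz": 0, "twist": 0}, {"tx": 0, "ty": -0.005, "tz": 0, "twist": 0}, {"tx": 0, "ty": -0.005, "tz": 0, "twist": 0}, {"tx": 0, "ty": -0.004, "tz": 0, "twist": 0}, {"tx": 0, "ty": -0.002, "tz": 0, "twist": 0}, {"tx": 0, "ty": 0, "tz": 0, "twist": 0}, {"tx": 0, "ty": 0, "tz": 0, "twist": 0}])

```text
clock: 12.6
position: [0.5083, 0.0442, 0.1503]
ee_rot: [2.309, 2.127, 0.005]
force: [8.4, -0.9, -0.6]
width: 1.005
gripper_force: 3.9
```

Call:
move_arm(motion=[{"tx": 0, "ty": 0.006, "tz": 0, "twist": 0}, {"tx": 0, "ty": 0.006, "tz": 0, "twist": 0}, {"tx": 0, "ty": 0.006, "tz": 0, "twist": 0}, {"tx": 0, "ty": 0.006, "tz": 0, "twist": 0}, {"tx": 0, "ty": 0.006, "tz": 0, "twist": 0}, {"tx": 0, "ty": 0.006, "tz": 0, "twist": 0}, {"tx": 0, "ty": 0, "tz": 0, "twist": 0}, {"tx": 0, "ty": 0, "tz": 0, "twist": 0}])

```text
clock: 13.4
position: [0.5421, 0.0412, 0.1494]
ee_rot: [-2.31, -2.128, 0.001]
force: [0.8, -0.8, 0.1]
width: 1.004
gripper_force: 0.0
```

```bash
python3 -c "
from meas import *
meas()
print();meas()"
```

```text
13.4 [0.54212293 0.04119415 0.14944192] [ 0.78304626 -0.83435362  0.12190619] 0.0
face_right wrist 0.96 [392. 197.] board x,y mm [ 32.8 -56.6]
face_right scene 0.48 [319.2 243.2] board x,y mm [ 23.8 -62.2]
face_right side 0.37 [250.1 244.7] board x,y mm [ 27.1 -65.8]
head_right wrist 0.85 [392.5 198.3] board x,y mm [ 33.8 -58. ]
head_right scene 0.83 [320.7 239.8] board x,y mm [ 16.9 -52.2]
head_right side 0.71 [247.1 244.6] board x,y mm [ 35.1 -62.3]
block wrist 0.78 [424.3 196.4] board x,y mm [ 67.1 -56.1]
block scene 0.79 [328.6 251.4] board x,y mm [ 59.6 -55.2]
block side 0.87 [237.6 242.4] board x,y mm [ 65.3 -59.5]

14.0 [0.54252483 0.04129091 0.14975958] [ 0.42285974 -0.51267721 -0.22052175] 0.0
face_right wrist 0.65 [389.6 198. ] board x,y mm [ 30.8 -57.7]
face_right scene 0.4 [319.9 242. ] board x,y mm [ 21.6 -58.3]
face_right side 0.42 [246.5 244.6] board x,y mm [ 36.6 -61.5]
head_right wrist 0.58 [392.5 197.9] board x,y mm [ 33.8 -57.6]
head_right scene 0.91 [320.6 242.6] board x,y mm [ 24.3 -57.7]
head_right side 0.66 [247.8 246.6] board x,y mm [ 28.3 -54.9]
block wrist 0.96 [423.1 196.7] board x,y mm [ 65.8 -56.4]
block scene 0.7 [327.9 250.5] board x,y mm [ 56.1 -55.2]
block side 0.84 [234.8 242.3] board x,y mm [ 72.7 -56.2]
```

The jaw is at about 32.5 mm. Third pump takes it to about 40.5 mm, with the block's near face at about 41 mm.

Call:
move_arm(motion=[{"tx": 0, "ty": -0.005, "tz": 0, "twist": 0}, {"tx": 0, "ty": -0.005, "tz": 0, "twist": 0}, {"tx": 0, "ty": -0.005, "tz": 0, "twist": 0}, {"tx": 0, "ty": -0.005, "tz": 0, "twist": 0}, {"tx": 0, "ty": -0.005, "tz": 0, "twist": 0}, {"tx": 0, "ty": -0.005, "tz": 0, "twist": 0}, {"tx": 0, "ty": -0.004, "tz": 0, "twist": 0}, {"tx": 0, "ty": -0.002, "tz": 0, "twist": 0}, {"tx": 0, "ty": 0, "tz": 0, "twist": 0}, {"tx": 0, "ty": 0, "tz": 0, "twist": 0}])

```text
clock: 15.6
position: [0.5083, 0.0441, 0.1503]
ee_rot: [2.309, 2.127, 0.005]
force: [7.5, -0.4, -0.5]
width: 1.0
gripper_force: 3.9
```

Call:
move_arm(motion=[{"tx": 0, "ty": 0.006, "tz": 0, "twist": 0}, {"tx": 0, "ty": 0.006, "tz": 0, "twist": 0}, {"tx": 0, "ty": 0.006, "tz": 0, "twist": 0}, {"tx": 0, "ty": 0.006, "tz": 0, "twist": 0}, {"tx": 0, "ty": 0.006, "tz": 0, "twist": 0}, {"tx": 0, "ty": 0.006, "tz": 0, "twist": 0}, {"tx": 0, "ty": 0, "tz": 0, "twist": 0}, {"tx": 0, "ty": 0, "tz": 0, "twist": 0}])

```text
clock: 16.4
position: [0.5421, 0.0412, 0.1494]
ee_rot: [-2.31, -2.128, 0.001]
force: [0.4, -0.4, -1.3]
width: 1.001
gripper_force: 0.0
```

```bash
python3 - <<'E'
from meas import *
meas()
im=arm.get_image("wrist");cv2.imwrite("pics/w3.png",cv2.resize(im[130:260,300:500],(800,520),interpolation=3)[:,:,::-1])
E
```

```text
16.4 [0.54210837 0.04119603 0.14941279] [ 0.43739539 -0.4236843  -1.34955424] 0.0
face_right wrist 0.63 [398.2 197.1] board x,y mm [ 39.3 -56.8]
face_right scene 0.52 [319.3 245.5] board x,y mm [ 30.2 -66.2]
face_right side 0.51 [245. 242.] board x,y mm [ 47.1 -70.7]
head_right wrist 0.8 [398.9 197.6] board x,y mm [ 40.4 -57.3]
head_right scene 0.53 [325.8 246.3] board x,y mm [ 42.  -52.3]
head_right side 0.62 [245.5 246.2] board x,y mm [ 35.2 -53.5]
block wrist 0.58 [425.6 198.1] board x,y mm [ 68.7 -57.9]
block scene 0.59 [330.  251.6] board x,y mm [ 62.2 -52.2]
block side 0.75 [235.8 243.6] board x,y mm [ 66.7 -52. ]
```

View pics/w3.png

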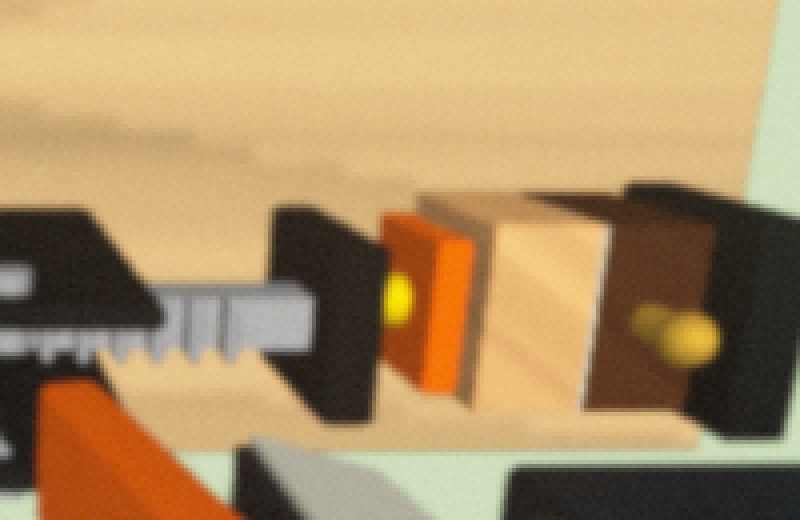

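The pad (front edge about px 472) is just short of the block. Fourth pump: squeeze to just before the stop and measure.

Call:
move_arm(motion=[{"tx": 0, "ty": -0.005, "tz": 0, "twist": 0}, {"tx": 0, "ty": -0.005, "tz": 0, "twist": 0}, {"tx": 0, "ty": -0.005, "tz": 0, "twist": 0}, {"tx": 0, "ty": -0.004, "tz": 0, "twist": 0}, {"tx": 0, "ty": -0.004, "tz": 0, "twist": 0}, {"tx": 0, "ty": 0, "tz": 0, "twist": 0}])

```text
clock: 17.65
position: [0.5198, 0.0432, 0.1502]
ee_rot: [2.31, 2.128, 0.002]
force: [3.1, 0.5, 2.4]
width: 1.0
gripper_force: 1.7
```

Call:
move_arm(motion=[{"tx": 0, "ty": -0.005, "tz": 0, "twist": 0}, {"tx": 0, "ty": 0, "tz": 0, "twist": 0}, {"tx": 0, "ty": 0, "tz": 0, "twist": 0}])

```text
clock: 17.95
position: [0.516, 0.0436, 0.1503]
ee_rot: [2.309, 2.127, 0.003]
force: [4.6, -0.7, 3.5]
width: 0.999
gripper_force: 2.7
```

Call:
move_arm(motion=[{"tx": 0, "ty": -0.005, "tz": 0, "twist": 0}, {"tx": 0, "ty": -0.003, "tz": 0, "twist": 0}, {"tx": 0, "ty": 0, "tz": 0, "twist": 0}, {"tx": 0, "ty": 0, "tz": 0, "twist": 0}])

```text
clock: 18.35
position: [0.5083, 0.0442, 0.1501]
ee_rot: [2.309, 2.127, 0.004]
force: [8.1, -0.4, -1.0]
width: 0.998
gripper_force: 3.7
```

```bash
python3 - <<'E'
from meas import *
meas()
im=arm.get_image("wrist");cv2.imwrite("pics/w4.png",cv2.resize(im[130:260,330:530],(800,520),interpolation=3)[:,:,::-1])
E
```

```text
18.35 [0.50833943 0.04415197 0.15012216] [ 8.13846232 -0.38611025 -1.04612789] 3.7207632791250944
face_right wrist 0.9 [433.  197.7] board x,y mm [ 43.1 -57.5]
face_right scene 0.47 [324.2 246.3] board x,y mm [ 39.5 -56.1]
face_right side 0.4 [242.8 240.7] board x,y mm [ 56.1 -73.5]
head_right wrist 0.57 [437.9 195.7] board x,y mm [ 48.1 -55.4]
head_right scene 0.66 [326.1 249.1] board x,y mm [ 49.8 -56.9]
head_right side 0.52 [241.9 247.3] board x,y mm [ 41.6 -44.4]
block wrist 0.85 [455.7 197.1] board x,y mm [ 67.4 -56.9]
block scene 0.59 [328.  252.3] board x,y mm [ 61.  -58.3]
```

View pics/w4.png

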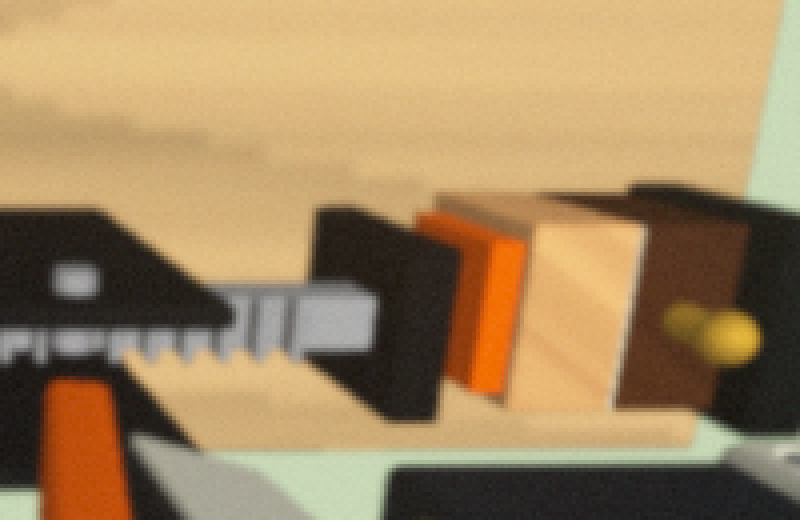

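The pad is against the block, with no yellow visible from this angle. I'll release fully, then measure from the same pose as before.

Call:
move_arm(motion=[{"tx": 0, "ty": 0.006, "tz": 0, "twist": 0}, {"tx": 0, "ty": 0.006, "tz": 0, "twist": 0}, {"tx": 0, "ty": 0.006, "tz": 0, "twist": 0}, {"tx": 0, "ty": 0.006, "tz": 0, "twist": 0}, {"tx": 0, "ty": 0.006, "tz": 0, "twist": 0}, {"tx": 0, "ty": 0.006, "tz": 0, "twist": 0}, {"tx": 0, "ty": 0, "tz": 0, "twist": 0}, {"tx": 0, "ty": 0, "tz": 0, "twist": 0}])

```text
clock: 19.8
position: [0.5421, 0.0412, 0.1495]
ee_rot: [-2.31, -2.128, 0.001]
force: [0.5, -0.2, 0.1]
width: 1.002
gripper_force: 0.0
```

```bash
python3 - <<'E'
from meas import *
meas();print();meas()
im=arm.get_image("wrist");cv2.imwrite("pics/w5.png",cv2.resize(im[130:260,300:500],(800,520),interpolation=3)[:,:,::-1])
E
```

```text
19.8 [0.54211709 0.04118033 0.14946629] [ 0.47538105 -0.17843534  0.09613955] 0.0
face_right wrist 0.79 [404.7 196.2] board x,y mm [ 46.  -55.8]
face_right scene 0.4 [322.4 245.1] board x,y mm [ 33.7 -58.2]
face_right side 0.62 [242.4 244.4] board x,y mm [ 47.6 -57.2]
head_right wrist 0.78 [408.  194.8] board x,y mm [ 49.6 -54.4]
head_right scene 0.74 [323.1 248.5] board x,y mm [ 43.9 -62.8]
head_right side 0.65 [242.8 242.3] board x,y mm [ 52.  -66.6]
block wrist 0.7 [427.8 194.7] board x,y mm [ 70.5 -54.3]
block scene 0.57 [327.1 251. ] board x,y mm [ 56.3 -58. ]
block side 0.8 [235.7 243.9] board x,y mm [ 66.2 -50.7]

20.4 [0.54250916 0.0412435  0.14978147] [-0.26162059  0.29325459  0.41822283] 0.0
face_right wrist 0.84 [403.4 198.9] board x,y mm [ 45.4 -58.7]
face_right scene 0.36 [321.9 249.6] board x,y mm [ 44.9 -67.8]
face_right side 0.63 [242.4 245.4] board x,y mm [ 45.1 -52.9]
head_right wrist 0.72 [407. 202.] board x,y mm [ 49.5 -62.1]
head_right scene 0.66 [323.1 248.8] board x,y mm [ 44.7 -63.4]
head_right side 0.54 [243.2 246.2] board x,y mm [ 41.  -50.6]
block wrist 0.79 [427.3 196.2] board x,y mm [ 70.2 -55.9]
block scene 0.68 [328.8 251.1] board x,y mm [ 59.1 -54.3]
block side 0.86 [234.9 242. ] board x,y mm [ 73.2 -57.6]
```

View pics/w5.png

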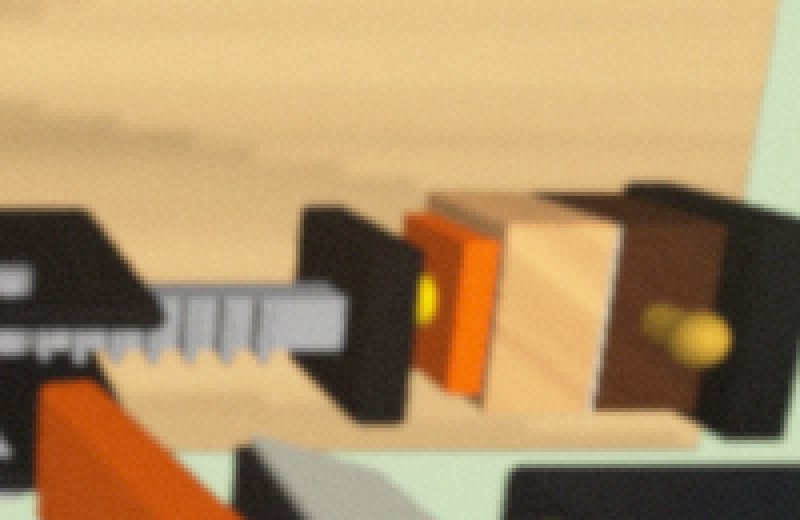

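Compared with the last view, the head moved about 8 mm, the pad about 6 mm and the block about 2.6 mm. So the block is home and the plunger is about 2 mm in. Another 5 mm of jaw is needed, which means stopping about 6 mm short of the trigger's stop (TCP x ≈ 0.5145).

Call:
move_arm(motion=[{"tx": 0, "ty": -0.004, "tz": 0, "twist": 0}, {"tx": 0, "ty": -0.004, "tz": 0, "twist": 0}, {"tx": 0, "ty": -0.004, "tz": 0, "twist": 0}, {"tx": 0, "ty": -0.004, "tz": 0, "twist": 0}, {"tx": 0, "ty": 0, "tz": 0, "twist": 0}, {"tx": 0, "ty": 0, "tz": 0, "twist": 0}])

```text
clock: 21.65
position: [0.5267, 0.0426, 0.1499]
ee_rot: [2.31, 2.129, 0.001]
force: [2.1, -0.2, 1.1]
width: 1.001
gripper_force: 1.1
```

Call:
move_arm(motion=[{"tx": 0, "ty": -0.004, "tz": 0, "twist": 0}, {"tx": 0, "ty": 0, "tz": 0, "twist": 0}, {"tx": 0, "ty": 0, "tz": 0, "twist": 0}])

```text
clock: 21.95
position: [0.5231, 0.0429, 0.15]
ee_rot: [2.31, 2.128, 0.001]
force: [4.4, -0.7, 2.9]
width: 0.997
gripper_force: 2.0
```

Call:
move_arm(motion=[{"tx": 0, "ty": -0.004, "tz": 0, "twist": 0}, {"tx": 0, "ty": 0, "tz": 0, "twist": 0}, {"tx": 0, "ty": 0, "tz": 0, "twist": 0}])

```text
clock: 22.25
position: [0.5195, 0.0432, 0.1502]
ee_rot: [2.31, 2.128, 0.002]
force: [5.1, -0.1, 3.6]
width: 1.0
gripper_force: 2.5
```

Call:
move_arm(motion=[{"tx": 0, "ty": -0.003, "tz": 0, "twist": 0}, {"tx": 0, "ty": 0, "tz": 0, "twist": 0}, {"tx": 0, "ty": 0, "tz": 0, "twist": 0}])

```text
clock: 22.55
position: [0.5174, 0.0434, 0.1502]
ee_rot: [2.309, 2.127, 0.004]
force: [9.0, -0.6, 1.2]
width: 0.997
gripper_force: 4.3
```

```bash
python3 - <<'E'
from meas import *
meas();print();meas()
im=arm.get_image("wrist");cv2.imwrite("pics/w6.png",cv2.resize(im[130:260,330:530],(800,520),interpolation=3)[:,:,::-1])
E
```

```text
22.55 [0.51744693 0.04338984 0.15024028] [ 8.9781276  -0.60768445  1.20168947] 4.2870524525642395
face_right wrist 0.64 [426.6 196.9] board x,y mm [ 45.5 -56.7]
face_right scene 0.61 [323.8 246.2] board x,y mm [ 38.7 -56.9]
face_right side 0.47 [244.1 263.1] board x,y mm [-1.5 15.5]
head_right wrist 0.69 [432.3 193.3] board x,y mm [ 51.  -52.9]
head_right scene 0.75 [326.8 246.8] board x,y mm [ 44.8 -50.8]
head_right side 0.53 [240.1 245.6] board x,y mm [ 50.6 -49. ]
block wrist 0.86 [448.7 199.1] board x,y mm [ 69.5 -59.1]
block scene 0.55 [331.3 252.5] board x,y mm [ 66.5 -50.9]
block side 0.91 [237.1 242.5] board x,y mm [ 66.2 -58.3]

23.15 [0.51746983 0.04339595 0.15023084] [ 8.21492913 -1.24005406  0.85608723] 4.249031245708466
face_right wrist 0.73 [428.  199.3] board x,y mm [ 47.3 -59.3]
face_right scene 0.56 [324.1 243.5] board x,y mm [ 31.9 -51.2]
face_right side 0.53 [242.2 245.8] board x,y mm [ 44.7 -51.1]
head_right wrist 0.75 [445.9 195.8] board x,y mm [ 65.9 -55.6]
head_right scene 0.6 [324.7 247.3] board x,y mm [ 43.  -56.8]
head_right side 0.63 [241.9 246. ] board x,y mm [ 44.9 -49.8]
block wrist 0.58 [448.7 196.8] board x,y mm [ 69.1 -56.6]
block scene 0.72 [328.7 250.4] board x,y mm [ 57.2 -53.1]
block side 0.74 [234.5 239.3] board x,y mm [ 81.4 -68.7]
```

View pics/w6.png

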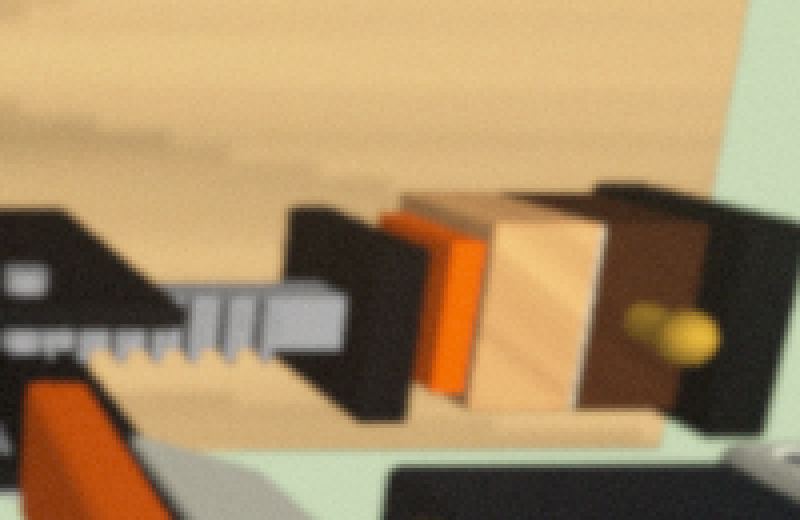

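```bash
python3 - <<'E'
from meas import *
s=arm.observe();print(s["clock"],s["position"],s["force"],s["gripper_force"])
T=np.array(arm.calibration("wrist")["T"]);print("cam",T[:3,3])
f=lambda x,y,z:((proj("wrist",W(P,(x/1e3,y/1e3,z/1e3)))-[330,130])*4).round().astype(int).tolist()
print("pad front corners",[f(45,-58+a,36+b) for a in(-18,18) for b in(-18,18)])
print("block near top",f(45,-80,56),f(45,-36,56),"stop face top?",f(95,-80,56))
for j in (45,48,50,52,54,56):
  print(j,"head front corners",[f(j-24,-58+a,z) for a in(-20,20) for z in (12,62)],"back",[f(j-36,-58+a,z) for a in(-20,20) for z in (12,62)])
E
```

```text
23.8 [0.51747278 0.04340937 0.15024769] [ 8.53479188 -0.87078962  1.18595416] 4.249186813831329
cam [0.52328661 0.11610339 0.30845852]
pad front corners [[386, 345], [461, 392], [405, 209], [485, 239]]
block near top [463, 411] [492, 223] stop face top? [670, 409]
45 head front corners [[285, 346], [374, 413], [302, 196], [398, 237]] back [[240, 347], [322, 413], [256, 196], [343, 238]]
48 head front corners [[296, 346], [387, 413], [314, 196], [412, 237]] back [[251, 347], [335, 413], [267, 196], [357, 237]]
50 head front corners [[304, 346], [396, 413], [321, 196], [421, 237]] back [[259, 347], [344, 413], [275, 196], [366, 237]]
52 head front corners [[311, 346], [405, 413], [329, 196], [430, 237]] back [[266, 347], [352, 413], [283, 196], [375, 237]]
54 head front corners [[319, 346], [413, 412], [337, 196], [439, 237]] back [[274, 347], [361, 413], [290, 196], [385, 237]]
56 head front corners [[326, 346], [422, 412], [344, 196], [448, 237]] back [[281, 346], [370, 413], [298, 196], [394, 237]]
```

The projected model puts the jaw at about 51 mm, so the plunger is about 6 mm in, and the kinematics give 5.5 mm. I'll nudge 2 mm more to centre it, then hold.

Call:
move_arm(motion=[{"tx": 0, "ty": -0.002, "tz": 0, "twist": 0}, {"tx": 0, "ty": 0, "tz": 0, "twist": 0}, {"tx": 0, "ty": 0, "tz": 0, "twist": 0}, {"tx": 0, "ty": 0, "tz": 0, "twist": 0}, {"tx": 0, "ty": 0, "tz": 0, "twist": 0}])

```text
clock: 24.3
position: [0.5159, 0.0435, 0.1503]
ee_rot: [2.309, 2.127, 0.005]
force: [10.3, -0.0, -1.1]
width: 0.998
gripper_force: 5.0
```

```bash
python3 - <<'E'
from meas import *
s=arm.observe();print(s["clock"],s["position"],s["force"],s["gripper_force"],np.abs(s["dq"]).max())
im=arm.get_image("wrist");cv2.imwrite("pics/w7.png",cv2.resize(im[130:260,330:530],(800,520),interpolation=3)[:,:,::-1])
f=lambda x,y,z:((proj("wrist",W(P,(x/1e3,y/1e3,z/1e3)))-[330,130])*4).round().astype(int).tolist()
print(f(45,-40,54),f(45,-76,54))
for j in (48,50,52,54,56): print(j,f(j-24,-78,62),f(j-24,-38,62), f(j-24,-78,12))
E
```

```text
24.3 [0.51589536 0.0435275  0.15027586] [ 1.02666442e+01 -2.66273177e-04 -1.08266536e+00] 5.0279974937438965 0.0016529802225575545
[491, 239] [467, 391]
48 [393, 412] [418, 237] [301, 346]
50 [402, 412] [427, 237] [309, 346]
52 [411, 412] [436, 237] [316, 346]
54 [420, 412] [445, 237] [324, 346]
56 [428, 412] [454, 237] [331, 346]
```

View pics/w7.png

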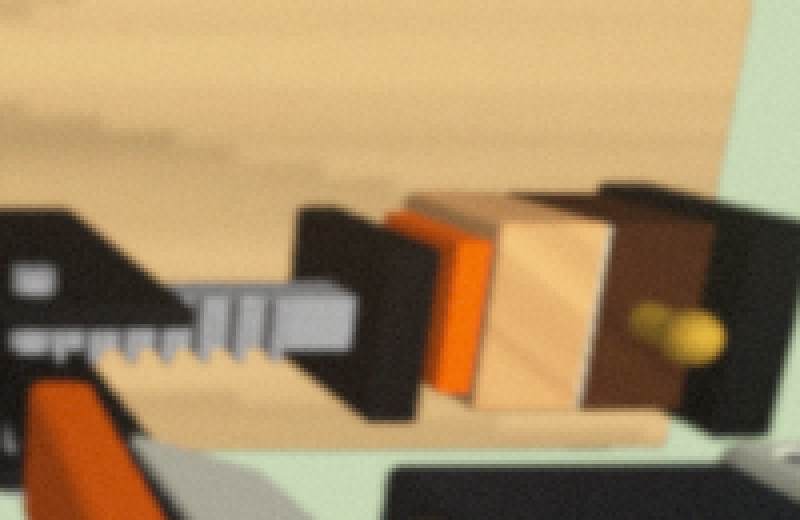

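The head edge at (437,250)/(416,420) gives a jaw of about 52 mm, so the plunger is about 7 mm in. The block is against the end stop and the fingers press the paddle with 5 N.

```bash
python3 -c "
from cell import arm
print(arm.sign_off())"
```

```text
the job is handed in; nothing more can be done
None
```

I handed the job in with the block pushed home in the right clamp, its plunger about 7 mm in by my image estimate, and the fingers still holding the trigger squeezed; the verdict was not shown to me.

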